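# Clamp the stirring vial

### The arm

A 6-joint arm with a two-finger parallel gripper is mounted at the origin on the work surface. World frame = base frame: x ahead of the robot, y to its left, z up, the work surface at z = 0. Lengths are in m, angles in degrees, forces in N, time in s.
With the tool pointing down it reaches from about 0.375 to 0.9 m from the base axis. Payload 3.1 kg.
Tool frame: the origin (TCP) lies midway between the tips of the shut fingers; the grasp point (between the pads) lies 19 mm behind it; z points along the fingers, y is the line along which they close (so a half turn about z gives the same grasp; the last joint's range is limited). The gripper opens to 87 mm and grips with 3 to 60 N. Pads are 19 mm wide; open, the fingers measure 117 mm over their backs; the gripper's body (75 mm by 190 mm) begins 51 mm behind the grasp point.
Start: joints at [62.023, 30.224, 82.088, -0, 67.689, -10.227], TCP at [0.191, 0.595, 0.223] pointing down, gripper open.
Joint ranges: [-176.69, 176.69], [-43.24, 126.21], [12.49, 139.97], [-82, 262], [0, 151.66], [-163.58, 163.58]. Speed limits (degrees/s): [159.86, 159.86, 180, 180, 180, 180].

### API

Orientations are given as a 3x3 rotation matrix whose columns are the frame's x, y, z axes.
In Python, from rig import bot, capture gives the robot as it stands.
- The arm moves only by the shell command python3 -m handwheel 'ROWS'. ROWS is a JSON object whose key "moves" holds a list of rows, 1 to 20 of them, each of 7 numbers: dx, dy, dz in units of 20 mm, then a rotation vector rx, ry, rz in units of 4 degrees, then the opening from 0.0 (shut) to 1.0 (fully open); each row is the pose to reach, as a shift and turn from the pose commanded when the command began, along the tool's axes at that moment; what a row does not reach only later rows make up. A row lasts 1/10 s, in which the tool goes at most 0.05 m and 8.59 degrees, less where a joint would pass 70% of its speed; a pose out of reach is approached as far as the arm can. The fingers move at their own pace and stop on an object; the grip force is fixed at half the most. Time passes only in rows, so rows that do not move let the fingers close. It prints the time, the measured TCP pose, the force, the opening and the grip force at its end. Input that does not fit is refused with a message, and nothing moves.
- bot.read_state(): the state, without advancing time (a new reading comes with each control period).
- capture(name): name is "scene" or "top"; returns a dict with "color" (480x640x3 uint8, red, green, blue), "K" (3x3 intrinsics, pixels), "view" (4x4, takes a point from world to camera coordinates). Camera axes: x right, y up, looking along -z (the intrinsics and any distortion apply to the point x, -y, -z); pixel columns grow to the right and rows downward; lengths in m; the calibration is good to about 2 mm. A picture is of the moment at which its call begins. There is no depth.
- bot.hand_in(): hands the job in; it is judged then, once.
The state is a dict: "time_s": time; "joint_positions": joint angles; "qvel": joint speeds; "tau": joint torques, N m; "position": TCP position; "tcp_rot": TCP orientation; "force": force on the tool from outside, world axes, zero at the start; "moment": the same for the moment, N m; "opening": opening from 0.0 (shut) to 1.0 (fully open); "grasp_force": force on a finger pad.
Only numpy, scipy, OpenCV 4.12 (cv2) and the standard library are available. Lean on these libraries where they do the work, as an engineer would, in place of code of your own. Each camera call takes 0.05 s, during which the arm holds its last target. There are 200 camera calls.

### The job

Take the wooden stirring stick from the stand, push it foot first all the way down into the amber glass vial standing in the bar clamp, and let it go. Then pump the clamp's trigger, moving the jaw by the trigger only, until the sprung pad presses the vial upright and firmly home in the V stop, with about 10 N (the pad pressed in about 4 mm) and never 18 N or more, which cracks the glass. The clamp does not lock, so finish still holding the trigger squeezed with that pressure on the vial; leave everything else on the table where it is.

Things in the scene. Friction and masses are not known exactly. Their poses are not given: they have to be found in the camera images.
- clamp: bar clamp on a wooden board 100 x 310 x 12 mm fixed to the table. Origin under the board on the bar's line; +y: clamping direction, from trigger to aluminium V stop; z up. In mm: V stop y 58..107, top z 58; jaw, pad and toothed bar slide along y at x = 0, top z 57, bar reaching back to y = -200; trigger pivot (along x) at y = -115, z = 18; steel cheeks at x = +-29, top z 46
- seat (a point): point on top of the clamp's base board (12 mm above the table) where the centre of the vial's underside stands when the vial is pressed home in the V stop; axes as the clamp
- trigger_bar (a point): centre of the trigger's black round cross bar (16 mm diameter, 60 mm long, along the clamp's x), 124 mm from the pivot, about 141 mm above the table. Can be pinched from above with fingers closing along the clamp's y; it may turn between the pads. Below its middle a stem 14 (x) by 10 mm (y), 44 mm long; nothing else within 40 mm of it above z = 85 mm
- trigger (a joint): angle in rad: 0 released, leaning 0.13 away from the vial; 0.26 full stroke (bar 32 mm along the clamp's +y). Spring return, 1.6 N at the bar released, 2.7 N at full stroke. Pulled to the vial, its pawl takes the jaw along, 1 mm per 2.4 mm at the bar, after up to 15 mm (at the bar) of idle motion to the next tooth (pitch 6 mm); going back it clicks over the teeth and the jaw stays
- jaw (a joint): travel of the jaw in m, 0 = fully open, at most 0.06; the pad's face (not pressed in) is 45 mm minus this travel from a vial seated in the V. Slides with 2.5 N friction and does not lock: when the pad presses on the vial and the trigger is let go, the jaw springs back until at most 2.5 N is left
- pad (a joint): how far the sprung pad is pressed into the jaw, in m: 0 = not touching; 2.5 N per mm, so 0.004 means 10 N on the vial; 12 mm at most
- pad_face (a point): centre of the black rubber pad's face (30 mm wide, 32 mm tall), which comes to bear on the vial, 37 mm above the table; axes as the clamp
- vial: straight thick-walled amber glass vial standing upright on the clamp's board between pad and V stop, loose and 3 to 8 mm short of the V. 28 mm outside diameter, 72 mm tall, round opening of 14 mm, inner floor 6 mm above its underside. Origin at the centre of its underside, z up along its axis
- vial_mouth (a point): centre of the vial's opening, at its rim, 72 mm above its underside
- stick: plain pale wooden stirring stick standing upright in one of the two holes of the stand: shaft 8 mm in diameter and 100 mm long with a tapered foot, on top a round wooden grip 14 mm in diameter and 30 mm long (130 mm in all). Origin at the foot, z up along the stick; about 20 g
- stand: pale wooden block 60 x 150 x 50 mm fixed to the table, with two holes of 11.5 mm diameter, 40 mm deep, on its top at 45 mm either side of the centre along its y axis; origin under its centre. One holds the stick, the other the brush
- jar: closed round glass jar of varnish with a white lid, 72 mm across, 95 mm tall, near the far edge; origin under its centre; bystander
- pot: low round white pot with a black lid, 52 mm across, 40 mm tall, on the robot's side of the clamp; origin under its centre; bystander
- lunchbox: grey plastic box with lid, 94 x 134 x 57 mm, near the far edge; origin under its centre; bystander
- mug: white ceramic mug, 84 mm across, 90 mm tall; origin under its centre; bystander
- flask: steel drinking flask, 76 mm across, 190 mm tall, right of the clamp; origin under its centre; bystander
- tin: flat round aluminium tin, 64 mm across, 22 mm tall, near the right end of the clamp; origin under its centre; bystander
- brush: paint brush standing bristles up in the other hole of the stand: 8 mm dark handle, steel ferrule, grey bristles, 135 mm tall; origin at its lower end; bystander
There are look-alikes about, which are no part of the job. Of the things that look like the vial, the largest one is meant.

How it is judged:
By the outcome, as a careful person would: the job done as asked, in the order asked, and still so for the second after the job is handed in, while the arm keeps its last pose, push and grip.
It also fails if it takes over 72 s, if anything falls off the work surface, if the arm or the gripper's body presses on something with over 40 N, if the wrist force passes 120 N, or if a joint passes its speed limit or range.

## Working session

There is one attempt and no reset: what is moved stays moved. The work goes in short steps, Python scripts to look and compute and a shell command to move; the robot and the scene stay as the last step left them, time stands still between calls to the robot, and variables do not carry over. Pictures are saved under pics/ and viewed, at most 10 in all, crops included, and the job is handed in when it is done.

```bash
mkdir -p pics; python3 - <<'E'
from rig import bot,capture
import cv2,numpy as np
np.set_printoptions(precision=4,suppress=True)
for n in("scene","top"):
    d=capture(n);cv2.imwrite(f"pics/{n}0.png",d["color"][:,:,::-1]);print(n,d["K"],d["view"],[k for k in d])
s=bot.read_state();print(s["time_s"],s["position"],s["tcp_rot"],s["force"],s["opening"])
E
```

```text
scene [[510.1634   0.     306.2522]
 [  0.     510.1634 240.5089]
 [  0.       0.       1.    ]] [[-0.8436  0.537   0.0007  0.4999]
 [-0.4017 -0.632   0.6627  0.1193]
 [ 0.3563  0.5588  0.7489 -1.3885]
 [ 0.      0.      0.      1.    ]] ['color', 'K', 'view']
top [[505.065    0.     320.0053]
 [  0.     505.065  240.7076]
 [  0.       0.       1.    ]] [[-0.0136 -0.9999 -0.002  -0.0165]
 [ 0.9887 -0.0138  0.1496 -0.5571]
 [-0.1496  0.0001  0.9887 -1.0732]
 [ 0.      0.      0.      1.    ]] ['color', 'K', 'view']
0.1 [0.1902 0.5947 0.2217] [[-0.9524  0.3049 -0.0009]
 [ 0.3049  0.9524 -0.0017]
 [ 0.0003 -0.0019 -1.    ]] [-0.5117  0.501   0.491 ] 0.9968743322299549
```

View pics/scene0.png

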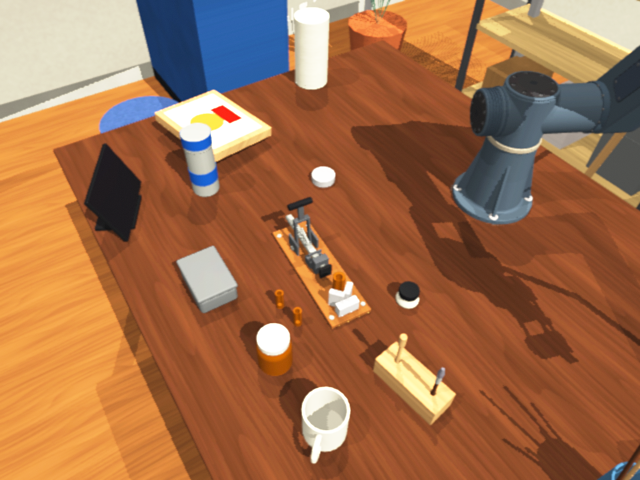

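View pics/top0.png

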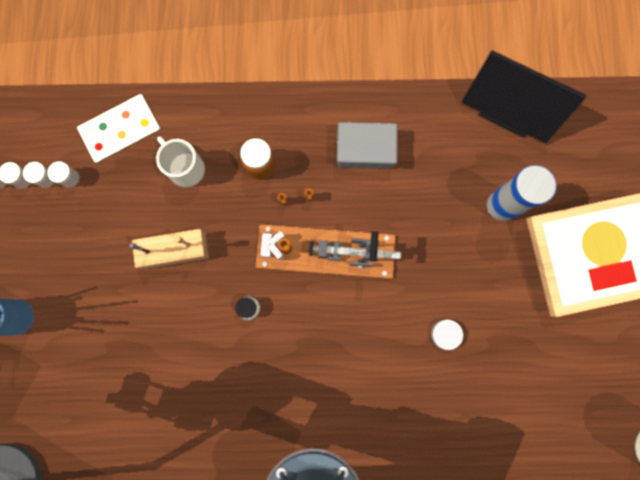

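Scene picture: the clamp has its V stop near (345,300), the vial at (340,283) and the trigger bar at (300,205). The stand is at (414,380), with the pale stick's grip at (402,342) and the brush at (438,376).

Vial candidates in the top view are (285,245) in the clamp, plus small look-alikes at (281,198) and (309,194). I choose the one in the clamp. Stick candidates are the pale grip at about (187,243) and the brush at about (140,247). I'll check both choices in one close crop.

```bash
python3 - <<'E'
import cv2,numpy as np
t=cv2.imread("pics/top0.png");s=cv2.imread("pics/scene0.png")
a=cv2.resize(t[180:285,120:420],(800,280),interpolation=cv2.INTER_CUBIC)
b=cv2.resize(s[190:335,265:385],None,fx=2.2,fy=2.2,interpolation=cv2.INTER_CUBIC)
c=cv2.resize(s[325:425,365:465],(319,319),interpolation=cv2.INTER_CUBIC)
o=np.zeros((600,800,3),np.uint8);o[:280]=a;o[281:281+b.shape[0],:b.shape[1]]=b[:319];o[281:600,300:619]=c
cv2.imwrite("pics/crop1.png",o)
E
```

```text
(no output)
```

View pics/crop1.png

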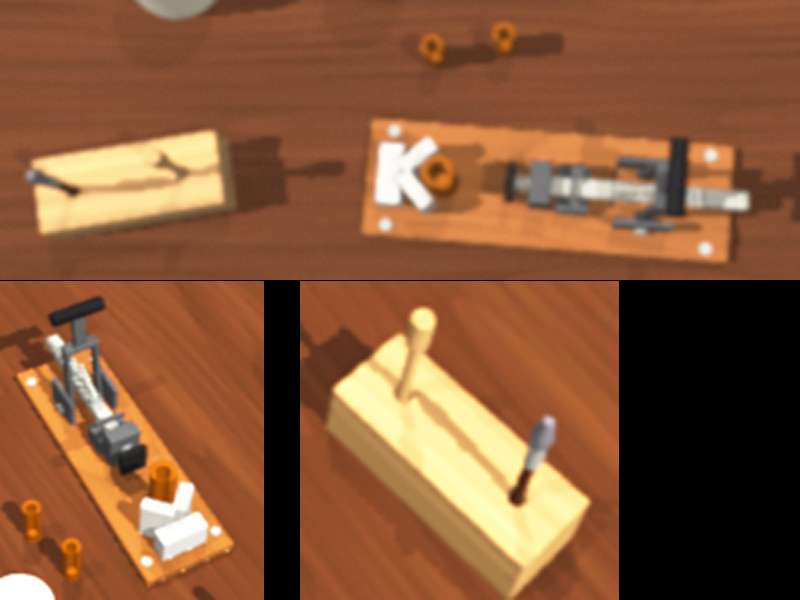

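The largest vial is the amber one in the clamp, and the two outside it are clearly smaller. The pale stick stands in the stand hole nearer the clamp, and the brush is in the other. Next I fit poses to these pixels.

```bash
cat > h.py <<'E'
import numpy as np
from scipy.optimize import least_squares
C={"scene":(np.array([[510.1634,0,306.2522],[0,510.1634,240.5089],[0,0,1]]),np.array([[-0.8436,0.537,0.0007,0.4999],[-0.4017,-0.632,0.6627,0.1193],[0.3563,0.5588,0.7489,-1.3885]])),
"top":(np.array([[505.065,0,320.0053],[0,505.065,240.7076],[0,0,1]]),np.array([[-0.0136,-0.9999,-0.002,-0.0165],[0.9887,-0.0138,0.1496,-0.5571],[-0.1496,0.0001,0.9887,-1.0732]]))}
def proj(n,P):
    K,V=C[n];P=np.atleast_2d(P);c=P@V[:,:3].T+V[:,3];q=c*[1,-1,-1]@K.T;return q[:,:2]/q[:,2:]
def at_z(n,uv,z):
    return least_squares(lambda p:proj(n,[*p,z])[0]-uv,[.5,.1]).x
T=lambda p:np.array([120+p[0]/2.667,180+p[1]/2.667])
B=lambda p:np.array([265+p[0]/2.2,190+(p[1]-281)/2.2])
S=lambda p:np.array([365+(p[0]-300)/3.19,325+(p[1]-281)/3.19])
def fit(L,obs,x0):
    def w(p):
        c,s=np.cos(p[2]),np.sin(p[2]);return np.c_[L[:,:2]@np.array([[c,s],[-s,c]])+p[:2],L[:,2]]
    r=least_squares(lambda p:np.concatenate([(proj(n,w(p)[i])[0]-uv) for n,i,uv in obs]),x0,loss="soft_l1")
    return r.x,[(o[0],o[1],np.round(proj(o[0],w(r.x)[o[1]])[0]-o[2],1)) for o in obs],w(r.x)
E
python3 - <<'E'
from h import *
np.set_printoptions(precision=4,suppress=True)
for z in(.05,): print("hole scene",at_z("scene",S((406,397)),z),"brush",at_z("scene",S((517,497)),z))
print("grip top",at_z("scene",S((424,314)),.14))
print("vial",at_z("top",T((437,172)),.084),at_z("scene",B((162,467)),.084))
print("bar",at_z("top",T((678,176)),.145),at_z("scene",B((77,311)),.145))
print("bar ends",at_z("top",T((680,138)),.149),at_z("top",T((676,213)),.149))
# clamp: board y extent unknown -> use corners
for q in [(373,120),(735,146),(727,262),(362,235)]: print("board",at_z("top",T(q),.012))
for q in [(18,375),(232,543),(152,580)]: print("board s",at_z("scene",B(q),.012))
for q in [(33,160),(217,131),(224,208),(41,232)]: print("stand",at_z("top",T(q),.05))
for q in [(404,335),(588,501),(516,558),(332,388)]: print("stand s",at_z("scene",S(q),.05))
E
```

```text
hole scene [0.549 0.269] brush [0.5353 0.3551]
grip top [0.5475 0.2643]
vial [0.5434 0.0526] [0.5411 0.0496]
bar [ 0.529  -0.1323] [ 0.5282 -0.1279]
bar ends [ 0.5572 -0.1342] [ 0.5007 -0.1296]
board [0.5994 0.1124]
board [ 0.5726 -0.196 ]
board [ 0.474  -0.1857]
board [0.501  0.1213]
board s [ 0.5693 -0.1915]
board s [0.502 0.123]
board s [0.5948 0.1155]
stand [0.5629 0.3874]
stand [0.585  0.2365]
stand [0.521  0.2294]
stand [0.5033 0.3784]
stand s [0.5224 0.2344]
stand s [0.5016 0.3794]
stand s [0.5609 0.3828]
stand s [0.5838 0.2396]
```

```bash
cat > go.py <<'E'
import sys,numpy as np
from rig import bot
from scipy.spatial.transform import Rotation as Ro
# tool-frame shift & rotvec to reach world TCP p, tool down with closing axis at angle a (deg)
x,y,z,a=map(float,sys.argv[1:5]);s=bot.read_state();R=np.array(s["tcp_rot"]);c,n=np.cos(np.radians(a)),np.sin(np.radians(a))
G=np.array([[-n,c,0],[c,n,0],[0,0,-1]])
np.set_printoptions(precision=4,suppress=True)
if G[:,0]@R[:,0]<0: G[:,:2]*=-1
print("shift",R.T@(np.array([x,y,z])-s["position"]),"rot",Ro.from_matrix(R.T@G).as_rotvec(degrees=True))
print(s["time_s"],"pos",np.array(s["position"]),"F",np.array(s["force"]),"open",s["opening"],"grip",s["grasp_force"])
E
python3 go.py .549 .2645 .2217 85.08
```

```text
shift [-0.4424 -0.2051  0.0002] rot [ -0.1074  -0.0322 -12.8305]
0.1 pos [0.1902 0.5947 0.2217] F [-0.5117  0.501   0.491 ] open 0.9968743322299549 grip 0.0
```

Units first: shifts go in units of 20 mm and turns go in units of 4 degrees. So -0.442 m is -22.1, -0.398 m is -19.9, -12.8 degrees is -3.2.

```bash
python3 -m handwheel '{"moves": [[-2.2, -1, 0, 0, 0, -0.325, 1], [-4.4, -2.05, 0, 0, 0, -0.65, 1], [-6.65, -3.1, 0, 0, 0, -0.975, 1], [-8.85, -4.1, 0, 0, 0, -1.3, 1], [-11.05, -5.15, 0, 0, 0, -1.625, 1], [-13.25, -6.15, 0, 0, 0, -1.95, 1], [-15.5, -7.2, 0, 0, 0, -2.25, 1], [-17.7, -8.2, 0, 0, 0, -2.575, 1], [-19.9, -9.25, 0, 0, 0, -2.9, 1], [-22.1, -10.25, 0, -0.025, 0, -3.2, 1], [-22.1, -10.25, 0, -0.025, 0, -3.2, 1], [-22.1, -10.25, 0, -0.025, 0, -3.2, 1], [-22.1, -10.25, 0, -0.025, 0, -3.2, 1]]}'; python3 go.py .549 .2645 .106 85.08; python3 - <<'E'
from rig import capture
import cv2
o=[cv2.resize(capture("scene")["color"][270:430,350:470,::-1],None,fx=3.3,fy=3.3,interpolation=cv2.INTER_CUBIC),cv2.resize(capture("top")["color"][190:290,110:220,::-1],None,fx=3.6,fy=3.6,interpolation=cv2.INTER_CUBIC)]
import numpy as np
im=np.zeros((530,800,3),np.uint8)
for i,x in zip((0,400),o): im[:x.shape[0],i:i+x.shape[1]]=x[:, :800-i]
cv2.imwrite("pics/a2.png",im)
E
```

```text
time_s: 1.4
position: [0.5477, 0.2657, 0.222]
tcp_rot: [[-0.996, 0.086, -0.002], [0.086, 0.996, 0.002], [0.002, 0.001, -1.0]]
force: [0.6, 0.2, -0.1]
opening: 1.001
grasp_force: 0.0
shift [-0.0016 -0.0012  0.116 ] rot [ 0.0839 -0.1051 -0.0075]
1.4 pos [0.5477 0.2657 0.222 ] F [ 0.6367  0.1712 -0.1368] open 1.000970657628682 grip 0.0
```

View pics/a2.png

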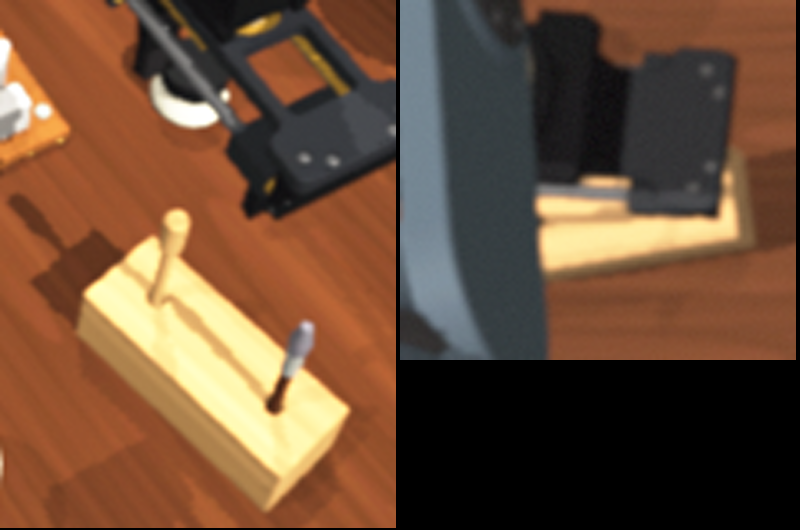

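The stick stands nearly upright under the gripper, with its grip top at scene (403,334) and its foot hole at (397,361). The brush is clear to the right, so I descend and close.

```bash
python3 -m handwheel '{"moves": [[-0.05, -0.05, 1.5, 0, 0, 0, 1], [-0.05, -0.05, 3, 0, 0, 0, 1], [-0.05, -0.05, 4.5, 0, 0, 0, 1], [-0.05, -0.05, 5.7, 0, 0, 0, 1], [-0.05, -0.05, 5.8, 0, 0, 0, 1], [-0.05, -0.05, 5.8, 0, 0, 0, 1], [-0.05, -0.05, 5.8, 0, 0, 0, 0], [-0.05, -0.05, 5.8, 0, 0, 0, 0], [-0.05, -0.05, 5.8, 0, 0, 0, 0], [-0.05, -0.05, 5.8, 0, 0, 0, 0], [-0.05, -0.05, 5.8, 0, 0, 0, 0], [-0.05, -0.05, 5.8, 0, 0, 0, 0], [-0.05, -0.05, 5.8, 0, 0, 0, 0], [-0.05, -0.05, 5.8, 0, 0, 0, 0], [-0.05, -0.05, 5.8, 0, 0, 0, 0], [-0.05, -0.05, 5.8, 0, 0, 0, 0]]}'; python3 go.py .549 .2645 .2 85.08
```

```text
time_s: 3.1
position: [0.5499, 0.2643, 0.1065]
tcp_rot: [[-0.996, 0.086, 0.0], [0.086, 0.996, 0.002], [-0.0, 0.002, -1.0]]
force: [-0.4, 0.8, 0.3]
opening: 0.172
grasp_force: 0.0
shift [ 0.0009  0.0002 -0.0935] rot [ 0.0986  0.0087 -0.0333]
3.1 pos [0.5499 0.2643 0.1065] F [-0.434   0.7549  0.3308] open 0.17192185255255926 grip 0.0
```

```bash
python3 -m handwheel '{"moves": [[0, 0, 0, 0, 0, 0, 0], [0, 0, 0, 0, 0, 0, 0], [0, 0, 0, 0, 0, 0, 0], [0, 0, 0, 0, 0, 0, 0], [0, 0, -1, 0, 0, 0, 0], [0, 0, -2.25, 0, 0, 0, 0], [0, 0, -3.75, 0, 0, 0, 0], [0, 0, -5, 0, 0, 0, 0], [0, 0, -5.5, 0, 0, 0, 0], [0, 0, -5.5, 0, 0, 0, 0], [0, 0, -5.5, 0, 0, 0, 0]]}'; python3 go.py .542 .051 .2165 85.08
```

```text
time_s: 4.2
position: [0.5491, 0.2639, 0.2155]
tcp_rot: [[-0.996, 0.086, -0.001], [0.086, 0.996, 0.001], [0.002, 0.001, -1.0]]
force: [-0.3, -0.2, -0.1]
opening: 0.15
grasp_force: 30.0
shift [-0.0113 -0.2128 -0.0012] rot [ 0.0623 -0.089  -0.0346]
4.2 pos [0.5491 0.2639 0.2155] F [-0.3206 -0.1648 -0.1334] open 0.14956119541454507 grip 29.99570969492197
```

Converted, -0.213 m is -10.65, -0.011 m is -0.55.

```bash
python3 -m handwheel '{"moves": [[-0.05, -1, 0, 0, 0, 0, 0], [-0.15, -2.5, 0, 0, 0, 0, 0], [-0.2, -4, 0, 0, 0, 0, 0], [-0.3, -5.5, 0, 0, 0, 0, 0], [-0.35, -7, 0, 0, 0, 0, 0], [-0.45, -8.5, 0, 0, 0, 0, 0], [-0.5, -9.75, 0, 0, 0, 0, 0], [-0.55, -10.4, 0, 0, 0, 0, 0], [-0.55, -10.65, 0, 0, 0, 0, 0], [-0.55, -10.65, 0, 0, 0, 0, 0], [-0.55, -10.65, 0, 0, 0, 0, 0], [-0.55, -10.65, 0, 0, 0, 0, 0], [-0.55, -10.65, 0, 0, 0, 0, 0]]}'; python3 go.py .542 .051 .19 85.08; python3 - <<'E'
from rig import capture
import cv2,numpy as np
d=capture("scene")["color"][:,:,::-1]
a=cv2.resize(d[215:325,290:370],None,fx=5,fy=5,interpolation=cv2.INTER_CUBIC)
t=capture("top")["color"][:,:,::-1]
b=cv2.resize(t[190:300,240:320],None,fx=5,fy=5,interpolation=cv2.INTER_CUBIC)
cv2.imwrite("pics/a3.png",np.hstack([a,b])[:, :800])
E
```

```text
time_s: 5.5
position: [0.5424, 0.0519, 0.2162]
tcp_rot: [[-0.996, 0.085, 0.0], [0.085, 0.996, 0.002], [-0.0, 0.002, -1.0]]
force: [0.4, -0.4, -0.7]
opening: 0.148
grasp_force: 30.0
shift [ 0.0003 -0.001   0.0262] rot [0.1083 0.0128 0.0458]
5.5 pos [0.5424 0.0519 0.2162] F [ 0.3896 -0.357  -0.6949] open 0.14848615699987444 grip 29.99576462607365
```

View pics/a3.png

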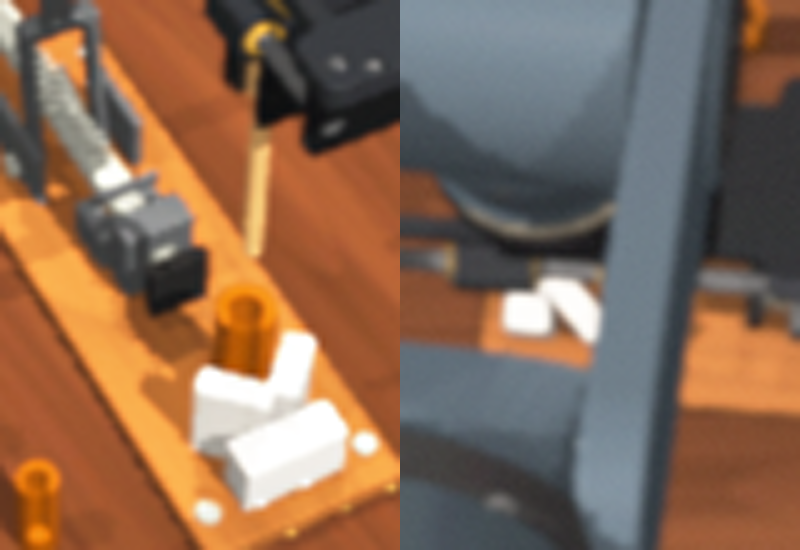

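The scene view shows the held stick's foot at (341,266) and the vial mouth centre at (339.4,274.4). The arm blocks the top view.

```bash
python3 - <<'E'
from h import *
np.set_printoptions(precision=4,suppress=True)
print("mouth",at_z("scene",(290+247/5,215+297/5),.084),"foot",at_z("scene",(290+255/5,215+254/5),.1195))
p=proj("scene",[[.5424,.0519,.1195],[.5424,.0519,.2],[.5424,.0519,.084],[.543,.051,.084]]);print((p-[290,215])*5)
E
```

```text
mouth [0.5394 0.0502] foot [0.5407 0.0548]
[[247.767  251.1832]
 [257.7839 124.6407]
 [243.6974 302.5939]
 [241.3679 301.7904]]
```

Converted, -0.001 m is -0.05, 0.028 m is 1.4.

```bash
python3 -m handwheel '{"moves": [[0, -0.05, 0.5, 0, 0, 0, 0], [-0.05, -0.05, 1, 0, 0, 0, 0], [-0.05, -0.05, 1.4, 0, 0, 0, 0], [-0.05, -0.05, 1.4, 0, 0, 0, 0], [-0.05, -0.05, 1.4, 0, 0, 0, 0], [-0.05, -0.05, 1.4, 0, 0, 0, 0]]}'; python3 go.py .543 .0505 .19 85.08; python3 - <<'E'
from rig import capture
import cv2,numpy as np
d=capture("scene")["color"][:,:,::-1]
cv2.imwrite("pics/a4.png",cv2.resize(d[240:300,310:370],None,fx=10,fy=10,interpolation=cv2.INTER_CUBIC))
E
```

```text
time_s: 6.2
position: [0.5436, 0.0499, 0.1883]
tcp_rot: [[-0.996, 0.086, 0.001], [0.086, 0.996, 0.002], [-0.001, 0.002, -1.0]]
force: [0.1, -0.2, -0.5]
opening: 0.144
grasp_force: 30.0
shift [ 0.0007  0.0005 -0.0017] rot [ 0.097   0.0377 -0.0357]
6.2 pos [0.5436 0.0499 0.1883] F [ 0.0602 -0.2083 -0.513 ] open 0.14432435212507583 grip 29.99560993630439
```

View pics/a4.png

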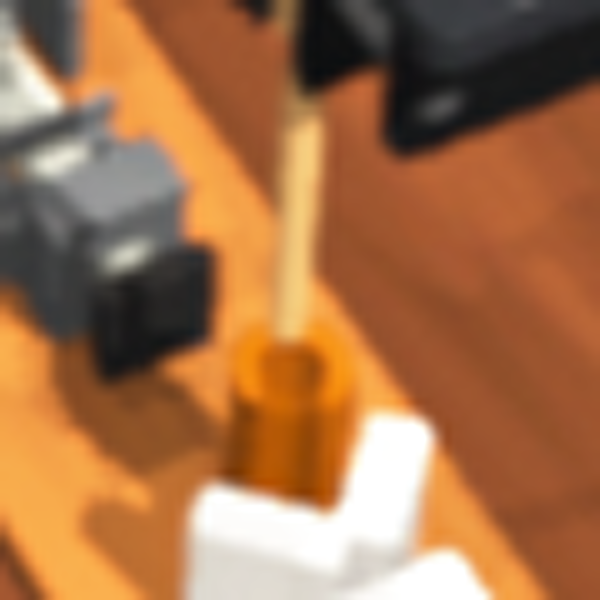

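The mouth centre is at crop (294,368), which is scene (339.4,276.8). The foot tip is at (292,338), just above the rim on its far side. A shift of about 2.6 mm in +y centres it, and this agrees with the top-view estimate.

Converted, 0.0026 m is 0.13, 0.002 m is 0.1.

```bash
python3 -m handwheel '{"moves": [[0, 0.13, 0, 0, 0, 0, 0], [0, 0.13, 0.1, 0, 0, 0, 0], [0, 0.13, 0.3, 0, 0, 0, 0], [0, 0.13, 0.5, 0, 0, 0, 0], [0, 0.13, 0.7, 0, 0, 0, 0], [0, 0.13, 0.9, 0, 0, 0, 0], [0, 0.13, 1, 0, 0, 0, 0], [0, 0.13, 1, 0, 0, 0, 0]]}'; python3 go.py .544 .0525 .115 85.08;python3 - <<'E'
from rig import capture
import cv2,numpy as np
d=capture("scene")["color"][:,:,::-1]
cv2.imwrite("pics/a5.png",cv2.resize(d[240:300,310:370],None,fx=8,fy=8,interpolation=cv2.INTER_CUBIC))
E
```

```text
time_s: 7.05
position: [0.5433, 0.0526, 0.1677]
tcp_rot: [[-0.996, 0.086, -0.001], [0.086, 0.996, 0.002], [0.001, 0.002, -1.0]]
force: [-0.1, -0.1, -0.6]
opening: 0.151
grasp_force: 30.0
shift [-0.0007 -0.0001  0.0527] rot [ 0.0993 -0.0482 -0.0309]
7.05 pos [0.5433 0.0526 0.1677] F [-0.0976 -0.0768 -0.5528] open 0.151373643553244 grip 29.99566213809885
```

View pics/a5.png

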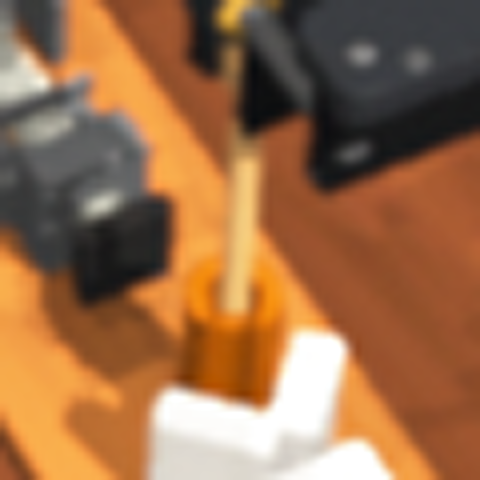

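The shaft now enters the mouth at crop (235,310) with no contact force, so I go on down.

Converted, 0.053 m is 2.65, 0.052 m is 2.6.

```bash
python3 -m handwheel '{"moves": [[0, 0, 0.4, 0, 0, 0, 0], [0, 0, 0.8, 0, 0, 0, 0], [0, 0, 1.2, 0, 0, 0, 0], [0, 0, 1.6, 0, 0, 0, 0], [0, 0, 2, 0, 0, 0, 0], [0, 0, 2.3, 0, 0, 0, 0], [0, 0, 2.5, 0, 0, 0, 0], [0, 0, 2.55, 0, 0, 0, 0], [0, 0, 2.6, 0, 0, 0, 0], [0, 0, 2.65, 0, 0, 0, 0], [0, 0, 2.65, 0, 0, 0, 0]]}'; python3 go.py .544 .0525 .115 85.08
```

```text
time_s: 8.2
position: [0.5438, 0.0527, 0.1154]
tcp_rot: [[-0.996, 0.086, 0.001], [0.086, 0.996, 0.002], [-0.001, 0.002, -1.0]]
force: [0.3, 0.6, -0.2]
opening: 0.153
grasp_force: 30.0
shift [-0.0002 -0.0002  0.0004] rot [ 0.0984  0.0371 -0.032 ]
8.2 pos [0.5438 0.0527 0.1154] F [ 0.3444  0.6017 -0.1751] open 0.15250239954785336 grip 29.995589246973395
```

Converted, 0.003 m is 0.15, 0.002 m is 0.1.

```bash
python3 -m handwheel '{"moves": [[0, 0, 0.05, 0, 0, 0, 0], [0, 0, 0.1, 0, 0, 0, 0], [0, 0, 0.1, 0, 0, 0, 0], [0, 0, 0.15, 0, 0, 0, 0], [0, 0, 0.15, 0, 0, 0, 0]]}'; python3 go.py .544 .0525 .115 85.08
```

```text
time_s: 8.7
position: [0.5454, 0.0526, 0.1141]
tcp_rot: [[-0.996, 0.086, 0.005], [0.086, 0.996, 0.001], [-0.005, 0.002, -1.0]]
force: [-1.0, -0.3, 10.1]
opening: 0.148
grasp_force: 30.0
shift [ 0.0014 -0.0002 -0.0009] rot [ 0.0975  0.2629 -0.0302]
8.7 pos [0.5454 0.0526 0.1141] F [-1.0399 -0.2692 10.1003] open 0.1480122604924812 grip 29.977895779302344
```

Contact came at the expected height, so the foot is on the vial floor. I relieve the push, open and rise.

Converted, -0.105 m is -5.25, -0.085 m is -4.25.

```bash
python3 -m handwheel '{"moves": [[0, 0, -0.15, 0, 0, 0, 0], [0, 0, -0.15, 0, 0, 0, 0], [0, 0, -0.15, 0, 0, 0, 0.6], [0, 0, -0.15, 0, 0, 0, 0.6], [0, 0, -0.15, 0, 0, 0, 0.6], [0, 0, -0.15, 0, 0, 0, 0.6], [0, 0, -0.15, 0, 0, 0, 0.6], [0, 0, -0.15, 0, 0, 0, 0.6], [0, 0, -0.15, 0, 0, 0, 0.6], [0, 0, -1, 0, 0, 0, 0.6], [0, 0, -2.5, 0, 0, 0, 0.6], [0, 0, -4.25, 0, 0, 0, 0.6], [0, 0, -5.25, 0, 0, 0, 0.6], [0, 0, -5.25, 0, 0, 0, 0.6], [0, 0, -5.25, 0, 0, 0, 0.6]]}'; python3 go.py .5287 -.130 .22 85.08
```

```text
time_s: 10.2
position: [0.5433, 0.0525, 0.217]
tcp_rot: [[-0.996, 0.086, 0.0], [0.086, 0.996, 0.002], [-0.0, 0.002, -1.0]]
force: [-1.6, 0.1, -0.8]
opening: 0.598
grasp_force: 0.0
shift [-0.0012 -0.1831 -0.0033] rot [ 0.0982  0.0169 -0.03  ]
10.2 pos [0.5433 0.0525 0.217 ] F [-1.5663  0.1359 -0.8238] open 0.5982290665476476 grip 0.0
```

```bash
python3 -m handwheel '{"moves": [[0, -1.25, 0, 0, 0, 0, 0.7], [0, -3, 0, 0, 0, 0, 0.7], [0, -4.75, 0, 0, 0, 0, 0.7], [0, -6.5, 0, 0, 0, 0, 0.7], [-0.05, -8, 0, 0, 0, 0, 0.7], [-0.05, -8.9, 0, 0, 0, 0, 0.7], [-0.05, -9.15, 0, 0, 0, 0, 0.7], [-0.05, -9.15, 0, 0, 0, 0, 0.7], [-0.05, -9.15, 0, 0, 0, 0, 0.7]]}'; python3 go.py .5287 -.130 .122 85.08; python3 - <<'E'
from rig import capture
import cv2,numpy as np
d=capture("scene")["color"][:,:,::-1]
a=cv2.resize(d[160:320,270:370],None,fx=3.7,fy=3.7,interpolation=cv2.INTER_CUBIC)
t=capture("top")["color"][:,:,::-1]
b=cv2.resize(t[190:300,240:420],None,fx=2.3,fy=2.3,interpolation=cv2.INTER_CUBIC)
o=np.zeros((592,370+b.shape[1],3),np.uint8);o[:592,:370]=a[:592];o[:b.shape[0],370:]=b;cv2.imwrite("pics/a6.png",o)
E
```

```text
time_s: 11.1
position: [0.5282, -0.1287, 0.216]
tcp_rot: [[-0.996, 0.086, -0.002], [0.086, 0.996, 0.003], [0.002, 0.003, -1.0]]
force: [-0.3, 0.3, 0.1]
opening: 0.7
grasp_force: 0.0
shift [-0.0008 -0.0015  0.094 ] rot [ 0.1707 -0.1014 -0.0022]
11.1 pos [ 0.5282 -0.1287  0.216 ] F [-0.3098  0.3217  0.1114] open 0.699686353828615 grip 0.0
```

View pics/a6.png

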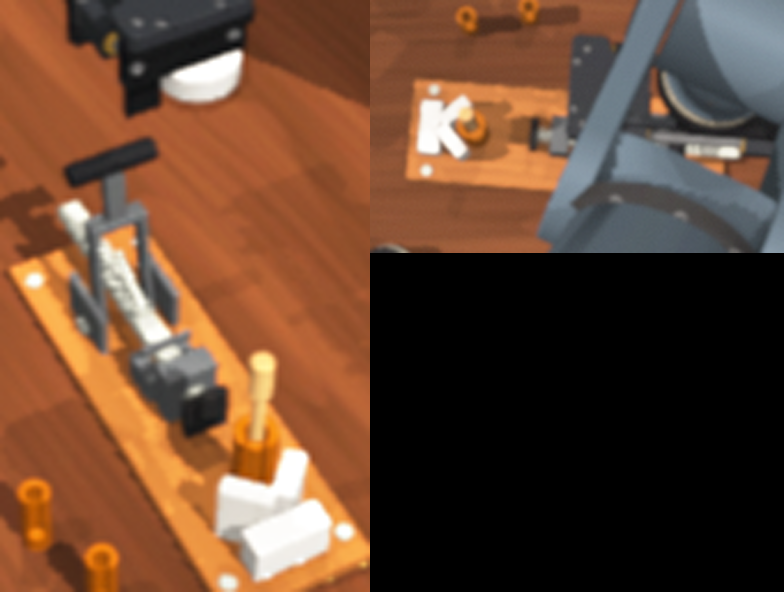

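The stick stands in the vial, with its grip at crop (262,365). The trigger bar lies under the gripper at scene (300,204). I descend and pinch the bar.

Converted, 0.094 m is 4.7, 0.092 m is 4.6, 0.2 degrees is 0.05.

```bash
python3 -m handwheel '{"moves": [[-0.05, -0.1, 1.25, 0.05, 0, 0, 0.7], [-0.05, -0.1, 2.75, 0.05, 0, 0, 0.7], [-0.05, -0.1, 4, 0.05, 0, 0, 0.7], [-0.05, -0.1, 4.6, 0.05, 0, 0, 0.7], [-0.05, -0.1, 4.7, 0.05, 0, 0, 0.7], [-0.05, -0.1, 4.7, 0.05, 0, 0, 0.7], [-0.05, -0.1, 4.7, 0.05, 0, 0, 0], [-0.05, -0.1, 4.7, 0.05, 0, 0, 0], [-0.05, -0.1, 4.7, 0.05, 0, 0, 0], [-0.05, -0.1, 4.7, 0.05, 0, 0, 0], [-0.05, -0.1, 4.7, 0.05, 0, 0, 0], [-0.05, -0.1, 4.7, 0.05, 0, 0, 0], [-0.05, -0.1, 4.7, 0.05, 0, 0, 0], [-0.05, -0.1, 4.7, 0.05, 0, 0, 0], [-0.05, -0.1, 4.7, 0.05, 0, 0, 0]]}'; python3 go.py .5287 -.130 .122 85.08
```

```text
time_s: 12.7
position: [0.5296, -0.1318, 0.1229]
tcp_rot: [[-0.996, 0.086, -0.0], [0.086, 0.996, -0.002], [-0.0, -0.002, -1.0]]
force: [-0.2, -0.9, 0.1]
opening: 0.175
grasp_force: 30.0
shift [0.0011 0.0017 0.0009] rot [-0.0956  0.0069 -0.0399]
12.7 pos [ 0.5296 -0.1318  0.1229] F [-0.1622 -0.8963  0.106 ] open 0.17513234810925646 grip 29.999004006385803
```

```bash
python3 -m handwheel '{"moves": [[0, 0, 0, 0, 0, 0, 0], [0, 0, 0, 0, 0, 0, 0], [0, 0, 0, 0, 0, 0, 0]]}'; python3 go.py .5287 -.130 .122 85.08
```

```text
time_s: 13.0
position: [0.5297, -0.1318, 0.1229]
tcp_rot: [[-0.996, 0.086, 0.0], [0.086, 0.996, -0.002], [-0.0, -0.002, -1.0]]
force: [-0.2, 0.0, 1.7]
opening: 0.17
grasp_force: 30.0
shift [0.0011 0.0017 0.0009] rot [-0.1018  0.0115 -0.0308]
13.0 pos [ 0.5297 -0.1318  0.1229] F [-0.1749  0.0469  1.6724] open 0.16960712789464208 grip 29.99924898147583
```

```bash
python3 -m handwheel '{"moves": [[0, 0.15, 0, 0, 0, 0, 0], [0, 0.3, 0, 0, 0, 0, 0], [0, 0.45, -0.05, 0, 0, 0, 0], [0, 0.6, -0.05, 0, 0, 0, 0], [0, 0.75, -0.05, 0, 0, 0, 0], [0, 0.9, -0.05, 0, 0, 0, 0], [0, 1.05, -0.05, 0, 0, 0, 0], [0, 1.2, -0.05, 0, 0, 0, 0], [0, 1.35, 0, 0, 0, 0, 0], [0, 1.5, 0, 0, 0, 0, 0], [0, 1.5, 0, 0, 0, 0, 0], [0, 1.5, 0, 0, 0, 0, 0]]}'; python3 go.py .5287 -.130 .122 85.08
```

```text
time_s: 14.2
position: [0.5326, -0.1034, 0.1241]
tcp_rot: [[-0.996, 0.085, 0.001], [0.085, 0.996, -0.005], [-0.002, -0.005, -1.0]]
force: [-2.9, -4.7, 8.9]
opening: 0.17
grasp_force: 30.0
shift [ 0.0016 -0.0268  0.0022] rot [-0.3053  0.0914  0.0668]
14.2 pos [ 0.5326 -0.1034  0.1241] F [-2.9166 -4.6978  8.9498] open 0.17023797722191306 grip 29.99786674976349
```

Converted, -0.03 m is -1.5, -0.001 m is -0.05.

```bash
python3 -m handwheel '{"moves": [[0, -0.15, -0.05, 0, 0, 0, 0], [0, -0.3, -0.05, 0, 0, 0, 0], [0, -0.45, -0.05, 0, 0, 0, 0], [0, -0.6, -0.05, 0, 0, 0, 0], [0, -0.75, -0.05, 0, 0, 0, 0], [0, -0.9, -0.05, 0, 0, 0, 0], [0, -1.05, -0.05, 0, 0, 0, 0], [0, -1.2, -0.05, 0, 0, 0, 0], [0, -1.35, -0.05, 0, 0, 0, 0], [0, -1.5, 0, 0, 0, 0, 0], [0, -1.5, 0, 0, 0, 0, 0], [0, -1.5, 0, 0, 0, 0, 0]]}'; python3 go.py .5287 -.130 .122 85.08; python3 - <<'E'
from rig import capture
import cv2,numpy as np
d=capture("scene")["color"][:,:,::-1]
a=cv2.resize(d[160:320,270:370],None,fx=3.7,fy=3.7,interpolation=cv2.INTER_CUBIC)
cv2.imwrite("pics/a7.png",a)
E
```

```text
time_s: 15.4
position: [0.5297, -0.1318, 0.123]
tcp_rot: [[-0.996, 0.087, 0.0], [0.087, 0.996, -0.001], [-0.0, -0.001, -1.0]]
force: [0.2, 1.4, 4.2]
opening: 0.176
grasp_force: 30.0
shift [0.0012 0.0017 0.001 ] rot [-0.0806  0.0212 -0.0546]
15.4 pos [ 0.5297 -0.1318  0.123 ] F [0.2271 1.3631 4.1831] open 0.17624588469757302 grip 29.994828701019287
```

View pics/a7.png

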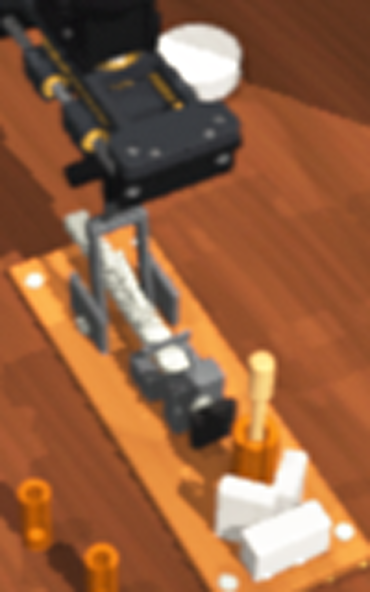

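The pad has advanced about 11 mm along the bar, from crop (204,410) to (212,420). The pawl works, so I run two more strokes.

Converted, 0.03 m is 1.5, 0.028 m is 1.4.

```bash
python3 -m handwheel '{"moves": [[0, 0.2, -0.05, 0, 0, 0, 0], [0, 0.4, -0.05, 0, 0, 0, 0], [0, 0.6, -0.05, 0, 0, 0, 0], [0, 0.8, -0.05, 0, 0, 0, 0], [0, 1, -0.05, 0, 0, 0, 0], [0, 1.2, -0.05, 0, 0, 0, 0], [0, 1.4, -0.05, 0, 0, 0, 0], [0, 1.5, -0.05, 0, 0, 0, 0], [0, 1.5, -0.05, 0, 0, 0, 0], [0, 1.5, -0.05, 0, 0, 0, 0]]}'; python3 go.py .5287 -.130 .122 85.08;  python3 -m handwheel '{"moves": [[0, -0.2, 0, 0, 0, 0, 0], [0, -0.4, 0, 0, 0, 0, 0], [0, -0.6, 0, 0, 0, 0, 0], [0, -0.8, 0, 0, 0, 0, 0], [0, -1, 0, 0, 0, 0, 0], [0, -1.2, 0, 0, 0, 0, 0], [0, -1.4, 0, 0, 0, 0, 0], [0, -1.5, 0.05, 0, 0, 0, 0], [0, -1.5, 0.05, 0, 0, 0, 0], [0, -1.5, 0.05, 0, 0, 0, 0]]}'
```

```text
time_s: 16.45
position: [0.5324, -0.1035, 0.1246]
tcp_rot: [[-0.996, 0.084, 0.001], [0.084, 0.996, -0.006], [-0.001, -0.006, -1.0]]
force: [-2.3, -5.3, 5.7]
opening: 0.174
grasp_force: 30.0
shift [ 0.0015 -0.0267  0.0028] rot [-0.3214  0.0648  0.0728]
16.45 pos [ 0.5324 -0.1035  0.1246] F [-2.3091 -5.3406  5.7298] open 0.17429655848606462 grip 30.020949840545654
time_s: 17.45
position: [0.5296, -0.1317, 0.1232]
tcp_rot: [[-0.996, 0.087, -0.0], [0.087, 0.996, -0.002], [-0.0, -0.002, -1.0]]
force: [0.6, 1.6, 5.7]
opening: 0.172
grasp_force: 30.0
```

```bash
python3 -m handwheel '{"moves": [[0, 0.2, -0.05, 0, 0, 0, 0], [0, 0.4, -0.05, 0, 0, 0, 0], [0, 0.6, -0.05, 0, 0, 0, 0], [0, 0.8, -0.05, 0, 0, 0, 0], [0, 1, -0.05, 0, 0, 0, 0], [0, 1.2, -0.05, 0, 0, 0, 0], [0, 1.35, -0.05, 0, 0, 0, 0], [0, 1.5, -0.05, 0, 0, 0, 0], [0, 1.5, -0.05, 0, 0, 0, 0], [0, 1.5, -0.05, 0, 0, 0, 0]]}'; python3 go.py .5287 -.130 .122 85.08;  python3 - <<'E'
from rig import capture
import cv2,numpy as np
d=capture("scene")["color"][:,:,::-1]
a=cv2.resize(d[220:320,290:370],None,fx=6,fy=6,interpolation=cv2.INTER_CUBIC)
cv2.imwrite("pics/a8.png",a)
E
```

```text
time_s: 18.45
position: [0.5325, -0.1033, 0.1246]
tcp_rot: [[-0.996, 0.085, 0.001], [0.085, 0.996, -0.005], [-0.001, -0.005, -1.0]]
force: [-1.8, -5.5, 6.7]
opening: 0.17
grasp_force: 30.0
shift [ 0.0015 -0.0269  0.0027] rot [-0.3025  0.0612  0.0643]
18.45 pos [ 0.5325 -0.1033  0.1246] F [-1.8193 -5.504   6.6844] open 0.16955307876256925 grip 30.020319521427155
```

View pics/a8.png

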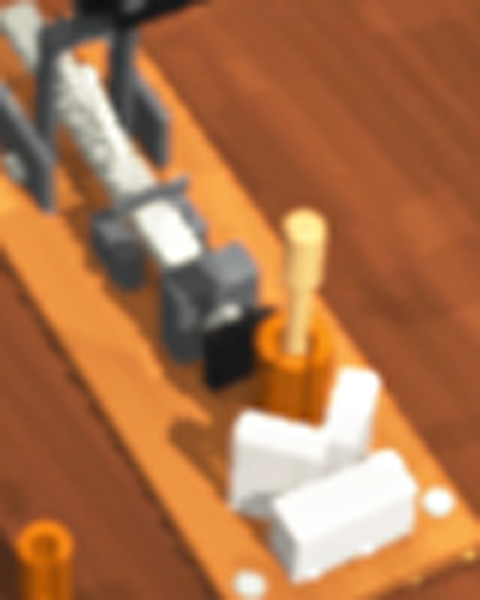

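The pad, at crop (231,348), is now close to the vial but shows no force rise yet. I'll estimate the jaw travel from its pixel shift.

```bash
python3 - <<'E'
from h import *
O=np.array([.540,.0005,0]);d=np.array([.0858,.9963,0])
for y in (-.03,0,.01,.02,.03,.04): print(y,proj("scene",O+d*y+[0,0,.037]).round(1))
print(proj("scene",[.5435,.0525,.037]), (np.array([.5435,.0525])-O[:2])@d[:2])
E
```

```text
-0.03 [[319.5 263.5]]
0 [[325.8 272.6]]
0.01 [[327.9 275.6]]
0.02 [[330.  278.8]]
0.03 [[332.2 281.9]]
0.04 [[334.4 285.1]]
[[337.46888926 288.79175864]] 0.05210789999999999
```

Converted, -0.03 m is -1.5, -0.028 m is -1.4.

```bash
python3 -m handwheel '{"moves": [[0, -0.2, 0, 0, 0, 0, 0], [0, -0.4, 0, 0, 0, 0, 0], [0, -0.6, 0, 0, 0, 0, 0], [0, -0.8, 0, 0, 0, 0, 0], [0, -1, 0, 0, 0, 0, 0], [0, -1.2, 0, 0, 0, 0, 0], [0, -1.4, 0, 0, 0, 0, 0], [0, -1.5, 0.05, 0, 0, 0, 0], [0, -1.5, 0.05, 0, 0, 0, 0]]}'; python3 -m handwheel '{"moves": [[0, 0.2, -0.05, 0, 0, 0, 0], [0, 0.4, -0.05, 0, 0, 0, 0], [0, 0.6, -0.05, 0, 0, 0, 0], [0, 0.8, -0.05, 0, 0, 0, 0], [0, 1, -0.05, 0, 0, 0, 0], [0, 1.2, -0.05, 0, 0, 0, 0], [0, 1.35, -0.05, 0, 0, 0, 0], [0, 1.5, -0.05, 0, 0, 0, 0], [0, 1.65, -0.05, 0, 0, 0, 0], [0, 1.65, -0.05, 0, 0, 0, 0]]}'; python3 go.py .5287 -.130 .122 85.08;  python3 - <<'E'
from rig import capture
import cv2,numpy as np
d=capture("scene")["color"][:,:,::-1]
a=cv2.resize(d[220:320,290:370],None,fx=6,fy=6,interpolation=cv2.INTER_CUBIC)
cv2.imwrite("pics/a9.png",a)
E
```

```text
time_s: 19.4
position: [0.5296, -0.1318, 0.1232]
tcp_rot: [[-0.996, 0.087, -0.0], [0.087, 0.996, -0.001], [-0.0, -0.001, -1.0]]
force: [-0.4, 1.1, 6.8]
opening: 0.178
grasp_force: 30.0
time_s: 20.4
position: [0.5328, -0.1002, 0.1244]
tcp_rot: [[-0.996, 0.085, 0.001], [0.085, 0.996, -0.005], [-0.001, -0.005, -1.0]]
force: [-1.6, -5.4, 6.8]
opening: 0.17
grasp_force: 30.0
shift [ 0.0015 -0.03    0.0025] rot [-0.297   0.065   0.0677]
20.4 pos [ 0.5328 -0.1002  0.1244] F [-1.5846 -5.3799  6.788 ] open 0.16977676795235538 grip 30.019475519657135
```

```bash
cat > track.py <<'E'
import cv2,numpy as np
from h import proj
O=np.array([.540,.0005,0]);d=np.array([.0858,.9963,0]);ys=np.linspace(-.03,.06,91)
P=np.array([proj("scene",O+d*y+[0,0,.037])[0] for y in ys])
def pad(im): # BGR scene frame -> nearest y of black pad centroid (mm), area
    r=np.zeros(im.shape[:2],bool);r[258:300,316:345]=1
    m=((im.max(2)<48)&r).astype(np.uint8);n,l,s,c=cv2.connectedComponentsWithStats(m)
    i=1+np.argmax(s[1:,4]);return c[i],s[i,4],1e3*ys[np.argmin(((P-c[i])**2).sum(1))]
def stick(im): # pale grip centroid
    g=im[245:285,330:352].astype(int);m=(g[...,1]>150)&(g[...,2]>190)&(g[...,0]>90)&(g[...,0]<200)
    y,x=np.nonzero(m);return x.mean()+330,y.mean()+245,len(x)
if __name__=="__main__":
    from rig import capture
    im=np.ascontiguousarray(capture("scene")["color"][:,:,::-1]);print(pad(im),stick(im))
E
python3 - <<'E'
import cv2,numpy as np
from track import *
print(pad(cv2.imread("pics/scene0.png")))
for f in("a8","a9"):
    im=np.full((480,640,3),255,np.uint8);im[220:320,290:370]=cv2.resize(cv2.imread(f"pics/{f}.png"),(80,100),interpolation=cv2.INTER_AREA);print(f,pad(im),stick(im))
E
python3 track.py
```

```text
(array([324.02439024, 271.67073171]), np.int32(82), np.float64(-4.999999999999997))
a8 (array([327.55555556, 278.52777778]), np.int32(72), np.float64(16.0)) (np.float64(340.43333333333334), np.float64(266.23333333333335), 120)
a9 (array([328.27586207, 281.05172414]), np.int32(58), np.float64(22.000000000000007)) (np.float64(340.44628099173553), np.float64(266.0495867768595), 121)
(array([328.21666667, 281.06666667]), np.int32(60), np.float64(22.000000000000007)) (np.float64(340.4117647058824), np.float64(266.1512605042017), 119)
```

Jaw travel is now about 28 mm. A full stroke takes two teeth, which is +12 mm, so one more full stroke gives about 40 mm. After that I press the last stroke carefully.

Units first: shifts go in units of 20 mm and turns go in units of 4 degrees. So -0.033 m is -1.65, -0.031 m is -1.55.

```bash
python3 -m handwheel '{"moves": [[0, -0.2, 0, 0, 0, 0, 0], [0, -0.4, 0, 0, 0, 0, 0], [0, -0.6, 0, 0, 0, 0, 0], [0, -0.8, 0, 0, 0, 0, 0], [0, -1, 0, 0, 0, 0, 0], [0, -1.2, 0, 0, 0, 0, 0], [0, -1.4, 0, 0, 0, 0, 0], [0, -1.55, 0.05, 0, 0, 0, 0], [0, -1.65, 0.05, 0, 0, 0, 0], [0, -1.65, 0.05, 0, 0, 0, 0]]}'; python3 -m handwheel '{"moves": [[0, 0.2, -0.05, 0, 0, 0, 0], [0, 0.4, -0.05, 0, 0, 0, 0], [0, 0.6, -0.05, 0, 0, 0, 0], [0, 0.8, -0.05, 0, 0, 0, 0], [0, 1, -0.05, 0, 0, 0, 0], [0, 1.2, -0.05, 0, 0, 0, 0], [0, 1.35, -0.05, 0, 0, 0, 0], [0, 1.35, -0.05, 0, 0, 0, 0]]}'; python3 track.py;python3 -m handwheel '{"moves": [[0, 0.1, 0, 0, 0, 0, 0], [0, 0.2, 0, 0, 0, 0, 0], [0, 0.3, 0, 0, 0, 0, 0], [0, 0.3, 0, 0, 0, 0, 0]]}';  python3 track.py
```

```text
time_s: 21.5
position: [0.5297, -0.1317, 0.1228]
tcp_rot: [[-0.996, 0.087, 0.0], [0.087, 0.996, -0.001], [-0.0, -0.001, -1.0]]
force: [-0.4, 1.1, 5.3]
opening: 0.174
grasp_force: 30.0
time_s: 22.3
position: [0.5322, -0.106, 0.1246]
tcp_rot: [[-0.996, 0.084, 0.001], [0.084, 0.996, -0.005], [-0.001, -0.005, -1.0]]
force: [-2.6, -5.2, 5.6]
opening: 0.171
grasp_force: 30.0
(array([329.17142857, 283.74285714]), np.int32(35), np.float64(29.000000000000004)) (np.float64(340.21311475409834), np.float64(266.1885245901639), 122)
time_s: 22.75
position: [0.5327, -0.1005, 0.1244]
tcp_rot: [[-0.996, 0.084, 0.001], [0.084, 0.996, -0.006], [-0.001, -0.006, -1.0]]
force: [-1.8, -6.2, 3.2]
opening: 0.173
grasp_force: 30.0
(array([329.42857143, 284.28571429]), np.int32(28), np.float64(31.0)) (np.float64(340.52542372881356), np.float64(266.7118644067797), 118)
```

The stick has begun to move, so the pad is touching the vial. I return for the final stroke and take it in steps, reading the force.

```bash
python3 -m handwheel '{"moves": [[0, -0.2, 0, 0, 0, 0, 0], [0, -0.4, 0, 0, 0, 0, 0], [0, -0.6, 0, 0, 0, 0, 0], [0, -0.8, 0, 0, 0, 0, 0], [0, -1, 0, 0, 0, 0, 0], [0, -1.2, 0, 0, 0, 0, 0], [0, -1.4, 0, 0, 0, 0, 0], [0, -1.55, 0.05, 0, 0, 0, 0], [0, -1.65, 0.05, 0, 0, 0, 0], [0, -1.65, 0.05, 0, 0, 0, 0]]}'; python3 track.py; R='python3 go.py .5287 -.130 .122 85.08'
python3 -m handwheel '{"moves": [[0, 0.1, -0.05, 0, 0, 0, 0], [0, 0.2, -0.05, 0, 0, 0, 0], [0, 0.3, -0.05, 0, 0, 0, 0], [0, 0.3, -0.05, 0, 0, 0, 0]]}' >/dev/null; $R|tail -1;python3 track.py
python3 -m handwheel '{"moves": [[0, 0.1, 0, 0, 0, 0, 0], [0, 0.2, 0, 0, 0, 0, 0], [0, 0.2, 0, 0, 0, 0, 0]]}'>/dev/null; $R|tail -1;python3 track.py
python3 -m handwheel '{"moves": [[0, 0.1, 0, 0, 0, 0, 0], [0, 0.1, 0, 0, 0, 0, 0]]}'>/dev/null; $R|tail -1;python3 track.py
```

```text
time_s: 23.8
position: [0.5297, -0.1317, 0.1229]
tcp_rot: [[-0.996, 0.087, 0.0], [0.087, 0.996, -0.001], [-0.0, -0.001, -1.0]]
force: [0.9, 0.5, 3.5]
opening: 0.173
grasp_force: 30.0
(array([329.43333333, 284.03333333]), np.int32(30), np.float64(30.0)) (np.float64(340.22131147540983), np.float64(266.26229508196724), 122)
24.25 pos [ 0.5302 -0.1263  0.1235] F [ 1.4199 -3.9738 -3.8532] open 0.17308376391267463 grip 29.98895823955536
(array([329.61538462, 284.26923077]), np.int32(26), np.float64(31.0)) (np.float64(340.80833333333334), np.float64(266.85833333333335), 120)
24.6 pos [ 0.5306 -0.1226  0.1239] F [ 1.0319 -5.235  -4.2751] open 0.17299651007625794 grip 29.9984148144722
(array([329.68181818, 284.59090909]), np.int32(22), np.float64(32.0)) (np.float64(340.90909090909093), np.float64(267.3719008264463), 121)
24.85 pos [ 0.5308 -0.1208  0.124 ] F [ 0.6054 -5.1478 -2.6461] open 0.17152412717092236 grip 30.003856122493744
(array([329.81818182, 284.31818182]), np.int32(22), np.float64(32.0)) (np.float64(340.85483870967744), np.float64(267.55645161290323), 124)
```

```bash
R='python3 go.py .5287 -.130 .122 85.08'
python3 -m handwheel '{"moves": [[0, 0.1, 0, 0, 0, 0, 0], [0, 0.1, 0, 0, 0, 0, 0]]}'>/dev/null; $R|tail -1;python3 track.py
python3 -m handwheel '{"moves": [[0, 0.1, 0, 0, 0, 0, 0], [0, 0.1, 0, 0, 0, 0, 0]]}'>/dev/null; $R|tail -1;python3 track.py
python3 -m handwheel '{"moves": [[0, 0.1, 0, 0, 0, 0, 0], [0, 0.1, 0, 0, 0, 0, 0]]}'>/dev/null; $R|tail -1;python3 track.py
```

```text
25.1 pos [ 0.531  -0.1189  0.1243] F [ 0.1668 -5.6564 -1.1187] open 0.16845113098800127 grip 30.00759333372116
(array([330.22727273, 284.59090909]), np.int32(22), np.float64(33.0)) (np.float64(341.0162601626016), np.float64(268.0243902439024), 123)
25.35 pos [ 0.5312 -0.117   0.1243] F [-0.5402 -6.3282 -0.7548] open 0.17062134771197088 grip 30.00967115163803
(array([330.30434783, 284.69565217]), np.int32(23), np.float64(33.0)) (np.float64(341.07377049180326), np.float64(267.8606557377049), 122)
25.6 pos [ 0.5313 -0.1153  0.1244] F [-0.7549 -7.4046 -1.3283] open 0.17068255769676136 grip 30.011629164218903
(array([330.52380952, 284.61904762]), np.int32(21), np.float64(33.0)) (np.float64(341.2457627118644), np.float64(267.864406779661), 118)
```

The force knee is at y ≈ -0.120 and the stick has stopped moving, so the vial is home. The target is about 9.6 mm of bar travel past that, so y ≈ -0.1104 with Fy ≈ -9.5.

```bash
R='python3 go.py .5287 -.130 .122 85.08'
python3 -m handwheel '{"moves": [[0, 0.05, 0, 0, 0, 0, 0], [0, 0.1, 0, 0, 0, 0, 0], [0, 0.1, 0, 0, 0, 0, 0]]}'>/dev/null; $R|tail -1
python3 -m handwheel '{"moves": [[0, 0.05, 0, 0, 0, 0, 0], [0, 0.075, 0, 0, 0, 0, 0], [0, 0.075, 0, 0, 0, 0, 0]]}'>/dev/null; $R|tail -1
python3 -m handwheel '{"moves": [[0, 0, 0, 0, 0, 0, 0], [0, 0, 0, 0, 0, 0, 0]]}'>/dev/null; $R|tail -1;python3 track.py
```

```text
25.95 pos [ 0.5315 -0.1136  0.1246] F [-0.2915 -7.0167 -0.2791] open 0.1756565892663956 grip 30.01198321580887
26.25 pos [ 0.5316 -0.1123  0.1246] F [-1.016  -8.2458  0.5984] open 0.1713513132702249 grip 30.012744069099426
26.45 pos [ 0.5316 -0.1123  0.1246] F [-0.911  -6.7783 -0.7243] open 0.17622579396533386 grip 30.01247763633728
(array([330.40909091, 284.68181818]), np.int32(22), np.float64(33.0)) (np.float64(341.6818181818182), np.float64(268.24545454545455), 110)
```

```bash
cat > avg.py <<'E'
import sys,numpy as np
from rig import bot,capture
from track import stick,pad
F=[];S=[];P=[];Y=[];T=[];I=[]
for _ in range(12):
    im=np.ascontiguousarray(capture("scene")["color"][:,:,::-1]);s=bot.read_state();F.append(s["force"]);Y.append(s["position"]);T.append(s["tau"]);S.append(stick(im));P.append(pad(im)[0]);I.append(im[225:325,290:370].astype(float))
np.set_printoptions(precision=4,suppress=True)
print(s["time_s"],"F",np.mean(F,0),"sd",np.std(F,0),"pos",np.mean(Y,0),"stick",np.mean(S,0),"pad",np.mean(P,0));print("tau",np.mean(T,0),np.std(T,0))
np.save(sys.argv[1],np.mean(I,0))
E
python3 avg.py p1; python3 -m handwheel '{"moves": [[0, 0.05, 0, 0, 0, 0, 0], [0, 0.075, 0, 0, 0, 0, 0], [0, 0.075, 0, 0, 0, 0, 0]]}'>/dev/null;python3 avg.py p2
python3 - <<'E'
import numpy as np,cv2
a,b=np.load("p1.npy"),np.load("p2.npy")
g=lambda i,r:i[r[0]:r[1],r[2]:r[3]].mean(2)
for n,r in dict(stick=(20,65,38,64),jaw=(30,60,12,36),V=(70,98,36,72)).items():
    w=cv2.createHanningWindow((r[3]-r[2],r[1]-r[0]),cv2.CV_64F);print(n,cv2.phaseCorrelate(g(a,r),g(b,r),w))
E
```

```text
27.1 F [-0.7526 -7.9817  0.6218] sd [0.4518 0.4745 0.4575] pos [ 0.5316 -0.1123  0.1246] stick [341.4573 268.0914 115.75  ] pad [330.4091 284.6818]
tau [  4.2898 -39.086  -10.478    1.7343   0.8301  -0.0604] [0.0015 0.0003 0.0001 0.0002 0.     0.    ]
28.0 F [-1.1643 -8.342   0.3361] sd [0.421  0.4976 0.5424] pos [ 0.5317 -0.111   0.1246] stick [341.2745 267.9992 120.1667] pad [330.3692 284.5131]
tau [  4.5834 -38.9913 -10.4318   1.8537   0.8342  -0.0633] [0.0083 0.0019 0.001  0.0018 0.0002 0.0006]
stick ((0.4015848736347696, 0.6604726363896454), 0.9552917084717318)
jaw ((0.2580272383146056, 0.2441406224902245), 1.02475177709946)
V ((-0.017273816130355613, 5.074813380723242e-05), 0.9990826661252463)
```

Joint 1 torque is nearly noise-free. It rises 0.43 N per mm at the bar, exactly the pad spring's slope, so the vial is home. Pad force is about 7.2 N now, so about 2.8 mm more of bar travel is needed.

Converted, 0.003 m is 0.15, 0.002 m is 0.1.

```bash
python3 -m handwheel '{"moves": [[0, 0.05, 0, 0, 0, 0, 0], [0, 0.1, 0, 0, 0, 0, 0], [0, 0.15, 0, 0, 0, 0, 0], [0, 0.15, 0, 0, 0, 0, 0], [0, 0.15, 0, 0, 0, 0, 0]]}'>/dev/null;python3 avg.py p3
python3 - <<'E'
import numpy as np,cv2
a,b=np.load("p2.npy"),np.load("p3.npy")
g=lambda i,r:i[r[0]:r[1],r[2]:r[3]].mean(2)
for n,r in dict(stick=(20,65,38,64),jaw=(30,60,12,36),V=(70,98,36,72)).items():
    w=cv2.createHanningWindow((r[3]-r[2],r[1]-r[0]),cv2.CV_64F);print(n,cv2.phaseCorrelate(g(a,r),g(b,r),w))
E
```

```text
29.1 F [-1.287  -9.1635  0.8121] sd [0.4765 0.5422 0.5162] pos [ 0.532  -0.1083  0.1246] stick [341.3224 268.1346 120.3333] pad [330.3679 284.5557]
tau [  5.111  -38.936  -10.3621   2.0691   0.8601  -0.0736] [0.0054 0.0009 0.0004 0.0008 0.0001 0.0001]
stick ((0.513187658563842, 0.3015994577101928), 0.946689655864353)
jaw ((0.06877857950136246, -0.08370287947504096), 0.9889693404895206)
V ((-0.002603618221730386, -0.011913305427478704), 0.9986545301419097)
```

```bash
python3 -m handwheel '{"moves": [[0, 0.035, 0, 0, 0, 0, 0], [0, 0.035, 0, 0, 0, 0, 0], [0, 0.035, 0, 0, 0, 0, 0], [0, 0.035, 0, 0, 0, 0, 0], [0, 0.035, 0, 0, 0, 0, 0]]}'>/dev/null;python3 avg.py p4; python3 -c "
from rig import bot
print(bot.hand_in())"
```

```text
30.2 F [-1.3515 -9.5755  0.9763] sd [0.6775 0.4898 0.4688] pos [ 0.5321 -0.1077  0.1247] stick [341.482  268.1482 116.0833] pad [330.3865 284.5996]
tau [  5.1999 -38.8421 -10.3391   2.0957   0.8468  -0.0694] [0.0005 0.0002 0.0001 0.0001 0.     0.0001]
the job is handed in; nothing more can be done
None
```

The job is handed in at about 30 s: the stick is down in the vial, the vial is pressed home in the V stop, and the trigger is still held squeezed with about 10 N on the pad, estimated from wrist force, joint torque and bar travel because the pad could not be read directly.

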